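# Prop open the label printer's hood

### The job

Raise the hood of the label printer, swing its prop rod up into the socket on the hood's front edge, and bring the hood down onto it, so that the hood rests open on the rod with its tip fully home in the socket when you let go of both. The hood has a tired damper and slowly sinks when it is let go. Do not disturb the things lying around the printer.

Things in the scene. Friction and masses are not known exactly. Their poses are not given: they have to be found in the camera images.
- printer: Fixed bench label printer: grey open-topped housing 240 mm deep (x), 270 wide (y), 120 high, with a white hood over it. Origin: centre of its underside. Its x points from its front face (at its x = -120 mm, facing the robot) to its back, y to the left seen from the robot, z up. Hood and prop rod both turn about axes parallel to its x; left and right below are along its y.
- hood (a joint): Opening angle of the hood (rad): 0 shut, stop at 1.18, about 0.85 when propped; grows as its right edge rises. Damped: 7 N m s/rad (raised at 0.2 rad/s, the handle takes about 10 N). Let go, it sinks by itself, about 0.01 to 0.02 rad/s near the top and 0.02 to 0.04 at 0.95 rad. The rod's tip can enter the socket only while the hood is above about 1.0 rad.
- hood_hinge (a point): Point on the axis of the hood's hinge (along the printer's x), 120 mm above the table, 125 mm left of the printer's centre, in the plane in which the rod swings. The hood is a white plastic cover 240 x 250 x 28 mm, 0.5 to 0.6 kg, hinged along its left edge.
- hood_handle (a point): Grip point on the hood's handle: a straight round black bar, 14 mm thick, sticking out 97 mm forward (printer's -x) from the hood's front edge; this point is 42 mm from its free end. With the hood shut it is 220 mm right of the hinge axis and 12 mm above it; it moves on a circle about that axis. It can be pinched from above; the bar turns between the pads.
- socket (a point): Centre of the rod's tip when home in the socket, a steel bracket on the hood's front edge, 150 mm from the hinge axis, 34 mm long along x, open to below. Axes turn with the hood (shut: y left to the hinge, z up). Roof 8 mm above; short inner wall (hinge side) face 16 mm off, reaching 4 mm below this point; long outer wall face 8 mm off, reaching 40 mm below, leaning in 4 mm to its edge. Walls 6 mm thick.
- rod (a joint): Angle of the prop rod (rad): 0 would be level with the tip pointing left, 1.57 upright; range 0 to 1.7. It starts at 0.25 to 0.45 and is about 1.06 when home in the socket. The pivot is stiff: the rod stays where it is left, and it takes about 2 to 3 N at its handle to raise it.
- rod_pivot (a point): Pivot of the prop rod on the printer's front face, 35 mm above the table, 85 mm right of the printer's centre, 18 mm ahead of the front face (its axis runs along the printer's x). The rod is a round steel bar, 12 mm thick and 227 mm long, that swings in the plane through this point parallel to the front face.
- rod_handle (a point): A point on the rod's cross handle: a straight round black bar, 12 mm thick, that sticks out 91 mm forward (printer's -x) from the rod, 130 mm from the pivot; this point lies 55 mm out from the rod's axis, 36 mm from the free end. It can be pushed up from below and from its left with a tilted tool, or pinched.
- rod_tip (a point): Centre of the round tip (ball of 16 mm diameter) at the free end of the rod, 227 mm from the pivot. With the hood held high the tip swings up past the edge of the socket's short inner wall and is stopped by the long outer wall; as the hood then sinks, the tip comes up to the socket's roof.
- carton: Loose cardboard carton 120 x 160 x 60 mm, left of the printer; origin under its centre. Leave alone.
- label_roll: Loose paper label roll standing on end, 90 mm diameter, 80 mm high, left in front; origin under its centre. Leave alone.
- tape_gun: Loose hand tape dispenser lying on its side, 250 mm long, 55 mm high, right of the printer; origin on the table under its middle. Leave alone.
- scraper: Loose yellow-handled scraper lying flat, 160 mm long, right in front; origin under its middle. Leave alone.

How it is judged (in metres and radians):
On the way:
1. the hood has been raised clear of the rod's way (above 0.95 rad) (value of joint hood above 0.95 rad), for 0.2 s.
At the end, for the whole second after the job is handed in: The rod's tip is home in the socket: between its two walls and within 4 mm of touching its roof; the hood rests on the rod (more than 0.5 N between them), stands open above 0.78 rad, and hood and rod are still (y of rod_tip in the frame of socket between -0.004 and 0.011 m and z of rod_tip in the frame of socket between -0.004 and 0.004 m and contact force between rod and hood above 0.5 N and value of joint hood above 0.78 rad and velocity of joint hood between -0.01 and 0.01 rad/s and velocity of joint rod between -0.02 and 0.02 rad/s).
It fails at once if the carton is moved more than 20 mm (distance of carton from where it was at the start of the episode above 0.02 m).
It fails at once if the label roll is moved more than 20 mm (distance of label_roll from where it was at the start of the episode above 0.02 m).
It fails at once if the tape gun is moved more than 20 mm (distance of tape_gun from where it was at the start of the episode above 0.02 m).
It fails at once if the scraper is moved more than 20 mm (distance of scraper from where it was at the start of the episode above 0.02 m).
It also fails if it takes over 61 s, if anything falls off the work surface, if the arm or the gripper's body presses on something with over 40 N, if the wrist force passes 120 N, or if a joint passes its speed limit or range.

### The arm

A 6-joint arm with a two-finger parallel gripper is mounted at the origin on the work surface. World frame = base frame: x ahead of the robot, y to its left, z up, the work surface at z = 0. Lengths are in mm, angles in degrees, forces in N, time in s.
With the tool pointing down it reaches from about 350 to 850 mm from the base axis. Payload 8.1 kg.
Tool frame: the origin (TCP) lies at the very end of the fingers, on their centre line; the grasp point (between the pads) lies r.tcp_to_grasp behind it (r.tcp_to_grasp is the distance from the TCP to the grasp point, in mm); z points along the fingers, y is the line along which they close (so a half turn about z gives the same grasp; the last joint's range is limited). The gripper opens to 85 mm and grips with 20 to 120 N. Pads are 22 mm wide; open, the fingers measure 114 mm over their backs; the gripper's body (76 mm by 85 mm) begins 54 mm behind the grasp point. The pads swing forward as they close: fully open they stand 13 mm farther back than shut.
Start: joints at [60.31, 7.471, 85.268, -0, 87.261, -4.893], TCP at [251.628, 544.691, 231.292] pointing down, gripper open.
Joint ranges: [-169.43, 169.43], [-51.17, 129.36], [1.28, 143.12], [-76.62, 256.62], [0, 156.53], [-152.29, 152.29]. Speed limits (degrees/s): [136.94, 136.94, 159.86, 180, 180, 180].

### API

Orientations are given as [roll, pitch, yaw] about the fixed x, y, z axes, in that order (R = Rz(yaw) Ry(pitch) Rx(roll)).
In Python, from bench import r gives the robot as it stands.
- The arm moves only by the shell command python3 -m handwheel 'ROWS' [OPENING] [FORCE]. ROWS is JSON, a list of rows, each a list of 4 numbers: the shift along the tool's x, y, z in m, then the turn about the tool's z in degrees. A call has 1 to 10 rows; each row shifts and turns the commanded pose from where the row before left it, along the tool's axes as they then stand; what a row does not reach is not made up. A row lasts 1/10 s, in which the tool goes at most 50 mm and 8.59 degrees, less where a joint would pass 70% of its speed; a pose out of reach is approached as far as the arm can. A call is refused whole if a number of a shift passes 0.05 or a number of a turn 8.59, either way. A call with a gripper value outside its range is refused whole. OPENING is the finger opening in m, from 0 to 0.0854, set as the call begins (- or left out, the last holds). The fingers move at their own pace and stop on an object; FORCE is the grip in N (left out, the last holds). Time passes only in rows, so rows that do not move let the fingers close. It gives the time, the measured TCP pose, the force, the opening and the grip force at its end, in the units of the state.
- r.sense(): the state, without advancing time (a new reading comes with each control period).
- r.snapshot(name): name is "scene" or "top"; returns the picture (384x512x3 uint8, red, green, blue); there is no depth.
- r.camera_params(name): a dict with "fx", "fy", "cx", "cy" (pixels), "D" ([k1, k2, p1, p2, k3] as OpenCV has them; the pictures are not rectified), "R" (3x3) and "t" (3): a world point X has camera coordinates R X + t. Camera axes: x right, y down, z forward; pixel columns grow to the right and rows downward; lengths in mm; the calibration is good to about 2 mm. A picture is of the moment at which its call begins. camera_params takes no time and is no camera call.
- r.hand_in(): hands the job in; it is judged then, once.
The state is a dict: "time": time; "joint_pos": joint angles; "qd": joint speeds; "joint_efforts": joint torques, N m; "tool_pos": TCP position; "tcp_rot": TCP orientation; "ft_force": force on the tool from outside, world axes, zero at the start; "wrist_torque": the same for the moment, N m; "finger_gap": finger opening in mm; "grip_force": force on a finger pad.
Only numpy, scipy, OpenCV 4.12 (cv2) and the standard library are available. Lean on these libraries where they do the work, as an engineer would, in place of code of your own. Each camera call takes 0.05 s, during which the arm holds its last target. There are 200 camera calls.

## Working session

There is one attempt and no reset: what is moved stays moved. The work goes in short steps, Python scripts to look and compute and a shell command to move; the robot and the scene stay as the last step left them, time stands still between calls to the robot, and variables do not carry over. Pictures are saved under pics/ and viewed, at most 10 in all, crops included, and the job is handed in when it is done.

```bash
mkdir -p pics; ls; python3 - <<'E'
from bench import r
import cv2,numpy as np
print(r.sense()); print(r.tcp_to_grasp)
for n in("scene","top"):
    im=r.snapshot(n); cv2.imwrite(f"pics/{n}0.png",im[:,:,::-1]); np.save(f"pics/{n}0.npy",im)
    p=r.camera_params(n); print(n,{k:np.round(v,4).tolist() for k,v in p.items()})
E
```

```text
pics
{'time': 0.0, 'joint_pos': array([ 6.03095067e+01,  7.51571142e+00,  8.53279712e+01,  2.14532960e-04,
        8.72627824e+01, -4.89347122e+00]), 'qd': array([-0.06444921,  0.0685564 , -0.02974738, -0.05446794,  0.01120772,
        0.09301535]), 'joint_efforts': array([ 6.70451846e-04, -5.69374144e+01, -5.00564110e+01, -1.70991193e-04,
        1.43688364e-02, -8.55810143e-07]), 'tool_pos': array([251.35332014, 544.21063926, 230.25069101]), 'tcp_rot': array([-1.79893941e+02, -9.29531153e-03,  1.55202959e+02]), 'ft_force': array([0.03504486, 0.18845339, 0.57042097]), 'wrist_torque': array([-0.03770669, -0.01161777, -0.03169946]), 'grip_force': 0.0, 'finger_gap': 85.40467667966408}
18.700000000000003
scene {'fx': 489.5259, 'fy': 489.5259, 'cx': 252.3615, 'cy': 196.521, 'D': [0.0099, 0.0, 0.0, 0.0, 0.0], 'R': [[-0.4137, 0.9102, 0.0181], [0.6342, 0.3024, -0.7116], [-0.6532, -0.2829, -0.7024]], 't': [243.8805, -295.5668, 1788.2711]}
top {'fx': 384.0139, 'fy': 384.0139, 'cx': 248.8129, 'cy': 188.0691, 'D': [-0.104, 0.0, 0.0, 0.0, 0.0], 'R': [[-0.0063, -1.0, 0.0027], [-0.997, 0.0061, -0.0776], [0.0776, -0.0032, -0.997]], 't': [-6.2647, 562.407, 1107.8751]}
```

View pics/scene0.png

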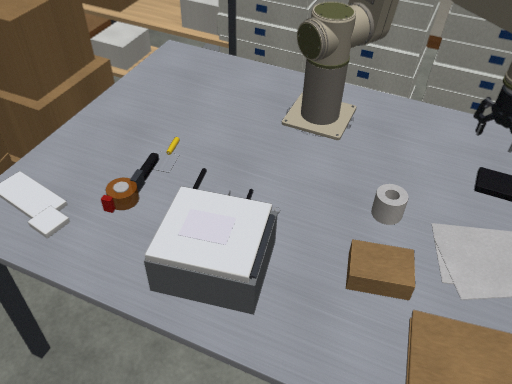

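View pics/top0.png

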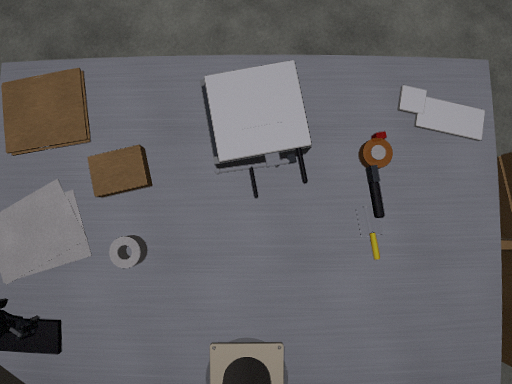

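The scene view shows the closed printer. In the top view the hood's corners are near (205,77), (294,62), (310,149) and (218,160). The hood handle runs (298,148)→(305,183) and the rod's cross handle (251,167)→(257,197). The tape gun and scraper are to the right.

```bash
cat > h.py <<'E'
import cv2,numpy as np
from bench import r
def ray(n,uv):
    p=r.camera_params(n);K=np.array([[p['fx'],0,p['cx']],[0,p['fy'],p['cy']],[0,0,1]])
    q=cv2.undistortPoints(np.array(uv,float).reshape(-1,1,2),K,np.array(p['D'],float))[:,0]
    R=np.array(p['R']);d=np.c_[q,np.ones(len(q))]@R
    return -R.T@np.array(p['t']),d
def onz(n,uv,z):
    c,d=ray(n,uv); return c+d*((np.array(z)-c[2])/d[:,2])[:,None]
def proj(n,X):
    p=r.camera_params(n);K=np.array([[p['fx'],0,p['cx']],[0,p['fy'],p['cy']],[0,0,1]])
    return cv2.projectPoints(np.array(X,float).reshape(-1,1,3),cv2.Rodrigues(np.array(p['R']))[0],np.array(p['t'],float),K,np.array(p['D'],float))[0][:,0]
E
python3 - <<'E'
from h import *
t=np.load('pics/top0.npy')
g=t.min(2); m=(g>150).astype(np.uint8); m[:, :190]=0;m[:,330:]=0;m[200:]=0
cs,_=cv2.findContours(cv2.morphologyEx(m,cv2.MORPH_OPEN,np.ones((7,7))),0,2)
c=max(cs,key=cv2.contourArea);b=cv2.boxPoints(cv2.minAreaRect(c));print(b)
X=onz('top',b,146);print(X.round(1)); print(np.linalg.norm(X-np.roll(X,1,0),axis=1))
e=np.array([X[i]-X[i-1] for i in range(4)]);print(np.degrees(np.arctan2(e[:,1],e[:,0])))
# dark bars
dk=((t.max(2)<45)).astype(np.uint8)
k=np.zeros_like(dk);k[163:205,240:315]=1
cs,_=cv2.findContours(dk*k,0,2)
for c in cs:
    if cv2.contourArea(c)>20: print(cv2.minAreaRect(c),cv2.boundingRect(c))
im=cv2.resize(t[50:210,190:400,::-1],None,fx=3.7,fy=3.7,interpolation=2);cv2.imwrite('pics/c.png',im)
E
```

```text
[[204.06155  75.97206]
 [294.76297  59.34346]
 [310.20908 143.59499]
 [219.50766 160.22359]]
[[ 857.8  109.8  146. ]
 [ 904.  -136.9  146. ]
 [ 670.1 -173.   146. ]
 [ 626.8   67.4  146. ]]
[234.87024261 251.00875266 236.68077597 244.29337138]
[  10.41254424  -79.39136267 -171.21334354  100.21173889]
((253.16793823242188, 182.062255859375), (30.407608032226562, 3.3786230087280273), 79.3803482055664) (250, 167, 8, 31)
((302.9235534667969, 172.4058837890625), (20.066070556640625, 4.447074890136719), 77.47119140625) (299, 163, 8, 20)
```

View pics/c.png

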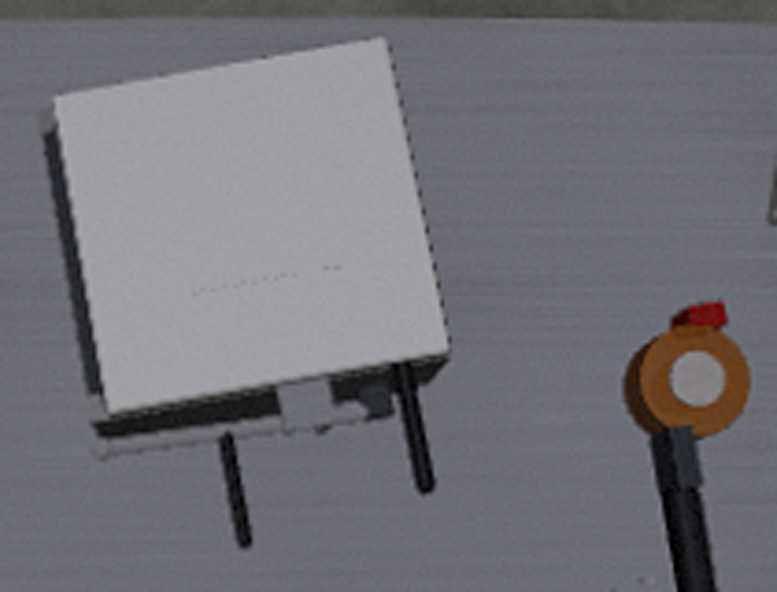

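```bash
cat >> h.py <<'E'
YAW=None
E
python3 - <<'E'
from h import *
cr=[[218.4,161.6],[311.1,145.1],[294.1,60.3],[204.9,76.2]]
for z in(140,148):
    X=onz('top',cr,z)[:,:2];print(z,X.round(1).tolist(),[np.linalg.norm(X[i]-X[i-1]).round(1) for i in range(4)],X.mean(0))
loc=np.array([[-120,120],[-120,-130],[120,-130],[120,120]],float) # hood in printer frame guess
X=onz('top',cr,148)[:,:2]
a,b=loc-loc.mean(0),X-X.mean(0);yaw=np.arctan2((a[:,0]*b[:,1]-a[:,1]*b[:,0]).sum(),(a*b).sum());print('yaw',np.degrees(yaw))
R=np.array([[np.cos(yaw),-np.sin(yaw)],[np.sin(yaw),np.cos(yaw)]])
H=onz('top',[[305.4,181.9],[298.9,148.6]],132);print('hood handle end/root',H)
d=H[0]-H[1];print(np.degrees(np.arctan2(-d[1],-d[0])))
# origin from handle end
print('O from handle end',H[0,:2]-R@[-217,-95],'O from hood if y -125..125',X.mean(0)-R@[0,0])
for z in(70,80,90):
    P=onz('top',[[255.7,196.8],[251.4,168.1]],z);print(z,P.round(1).tolist(),((P[:,:2]-X.mean(0))@R).round(1).tolist())
# kinematics
for th in(1.18,1.15,1.1,1.05,1.0,.95,.9,.87,.85):
  o=[]
  for aa in np.arange(.85,1.16,.005):
    t=np.array([-85+227*np.cos(aa)-125,35+227*np.sin(aa)-120])
    yl=np.array([np.cos(th),-np.sin(th)]);zl=np.array([np.sin(th),np.cos(th)])
    l=np.array([t@yl+150,t@zl])
    o.append((round(aa,3),*l.round(1)))
  # contact with wall: y = max(0,4*(-z-?)/40)
  k=min(o,key=lambda q:abs(q[1]-max(0,-q[2])/10)); print(th,k)
E
```

```text
140 [[624.0, 70.8], [667.2, -176.3], [903.8, -135.8], [859.4, 108.2]] [np.float64(238.3), np.float64(250.8), np.float64(240.1), np.float64(248.0)] [763.58085983 -33.27048782]
148 [[622.8, 70.2], [665.6, -175.0], [900.4, -134.7], [856.3, 107.3]] [np.float64(236.4), np.float64(248.8), np.float64(238.2), np.float64(246.0)] [761.2885635  -33.05506487]
yaw 9.762328633377793
hood handle end/root [[ 569.35293088 -160.30048116  132.        ]
 [ 659.23519142 -144.53183535  132.        ]]
9.950520427144289
O from handle end [767.10233442 -29.88125942] O from hood if y -125..125 [761.2885635  -33.05506487]
70 [[533.9, -28.8, 70.0], [615.2, -17.3, 70.0]] [[-223.4, 42.7], [-141.3, 40.3]]
80 [[533.3, -28.6, 80.0], [613.9, -17.2, 80.0]] [[-223.9, 43.0], [-142.5, 40.6]]
90 [[532.8, -28.4, 90.0], [612.6, -17.1, 90.0]] [[-224.4, 43.3], [-143.8, 41.0]]
1.18 (np.float64(1.075), np.float64(5.1), np.float64(-50.6))
1.15 (np.float64(1.07), np.float64(4.6), np.float64(-45.6))
1.1 (np.float64(1.065), np.float64(3.4), np.float64(-37.6))
1.05 (np.float64(1.06), np.float64(2.7), np.float64(-29.7))
1.0 (np.float64(1.055), np.float64(2.4), np.float64(-21.7))
0.95 (np.float64(1.055), np.float64(1.5), np.float64(-14.3))
0.9 (np.float64(1.055), np.float64(1.0), np.float64(-6.9))
0.87 (np.float64(1.06), np.float64(-0.2), np.float64(-2.8))
0.85 (np.float64(1.06), np.float64(-0.3), np.float64(0.2))
```

```bash
cat >> h.py <<'E'
O=np.array([765,-31.5]);YAW=np.radians(9.85)
R2=np.array([[np.cos(YAW),-np.sin(YAW)],[np.sin(YAW),np.cos(YAW)]])
def st(p=None):
    s=r.sense();t=s['tool_pos'];l=(t[:2]-O)@R2
    print('t',round(s['time'],2),'local TCP',l.round(1),'z',t[2].round(1),'rot',s['tcp_rot'].round(2),'F',s['ft_force'].round(1),'gap',round(s['finger_gap'],1),'grip',round(s['grip_force'],1))
    if p is not None: print('shift tool x,y,z mm:',np.round([l[0]-p[0],p[1]-l[1],t[2]-p[2]],1))
def cam(n,f,box=None,k=1):
    im=r.snapshot(n);np.save(f'pics/{f}.npy',im)
    if box: a,b,c,d=box;im=im[b:d,a:c]
    cv2.imwrite(f'pics/{f}.png',cv2.resize(im[:,:,::-1],None,fx=k,fy=k,interpolation=2))
E
python3 -m handwheel '[[0,0,0,-6.93],[0,0,0,-6.93],[0,0,0,-6.93],[0,0,0,-6.93],[0,0,0,-6.93],[-0.0145,-0.0439,0,0],[-0.0145,-0.0439,0,0],[-0.0145,-0.0439,0,0],[-0.0145,-0.0439,0,0],[-0.0145,-0.0439,0,0]]' 0.0854 40
python3 -m handwheel '[[-0.0145,-0.0439,0,0],[-0.0145,-0.0439,0,0],[-0.0145,-0.0439,0,0],[-0.0145,-0.0439,0,0],[-0.0145,-0.0439,0,0],[-0.0145,-0.0439,0,0],[-0.0145,-0.0439,0,0],[-0.0145,-0.0439,0,0],[-0.0145,-0.0439,0,0],[0,0,0,0]]'
python3 -c "
from h import *
st((-205,41,51))"
```

```text
time: 1.1
tool_pos: [360.9, 339.0, 230.8]
tcp_rot: [-180.0, -0.0, -170.1]
ft_force: [0.9, -0.1, -0.7]
finger_gap: 84.9
grip_force: 0.0
time: 2.1
tool_pos: [557.9, -31.1, 230.3]
tcp_rot: [-179.9, -0.1, -170.4]
ft_force: [-1.7, 0.4, -0.4]
finger_gap: 85.5
grip_force: 0.0
t 2.1 local TCP [-203.9   35.8] z 230.3 rot [-1.7992e+02 -6.0000e-02 -1.7043e+02] F [-1.7  0.4 -0.4] gap 85.5 grip 0.0
shift tool x,y,z mm: [  1.1   5.2 179.3]
```

```bash
python3 -m handwheel '[[0,0.005,0.03,0],[0,0,0.035,0],[0,0,0.035,0],[0,0,0.03,0],[0,0,0.025,0],[0,0,0.02,0],[0,0,0,0]]'
python3 -m handwheel '[[0,0,0,0],[0,0,0,0],[0,0,0,0],[0,0,0,0],[0,0,0,0],[0,0,0,0]]' 0.0 30
python3 -c "
from h import *
st()"
```

```text
time: 2.8
tool_pos: [552.6, -20.4, 52.4]
tcp_rot: [179.9, -0.4, -170.1]
ft_force: [-0.2, -0.3, -0.7]
finger_gap: 85.4
grip_force: 0.0
time: 3.4
tool_pos: [557.4, -25.4, 56.9]
tcp_rot: [-179.6, 0.1, -170.2]
ft_force: [6.4, -20.2, -7.8]
finger_gap: 10.9
grip_force: 32.2
t 3.4 local TCP [-203.5   41.6] z 56.9 rot [-1.7959e+02  1.3000e-01 -1.7018e+02] F [  6.4 -20.2  -7.8] gap 10.9 grip 32.2
```

```bash
python3 -m handwheel '[[0,-0.0013,-0.0045,0],[0,-0.0015,-0.0044,0],[0,-0.0016,-0.0044,0],[0,-0.0018,-0.0043,0],[0,-0.0019,-0.0043,0],[0,-0.0021,-0.0042,0],[0,-0.0022,-0.0041,0],[0,-0.0024,-0.004,0],[0,0,0,0]]'
python3 -c "
from h import *
st(); cam('scene','s1',(140,140,320,310),4)"
```

```text
time: 4.3
tool_pos: [559.7, -40.7, 90.2]
tcp_rot: [-179.6, 0.1, -170.3]
ft_force: [11.0, -21.7, -15.5]
finger_gap: 10.4
grip_force: 30.9
t 4.3 local TCP [-203.8   26. ] z 90.2 rot [-1.7957e+02  1.0000e-01 -1.7026e+02] F [ 11.  -21.7 -15.5] gap 10.4 grip 30.9
```

View pics/s1.png

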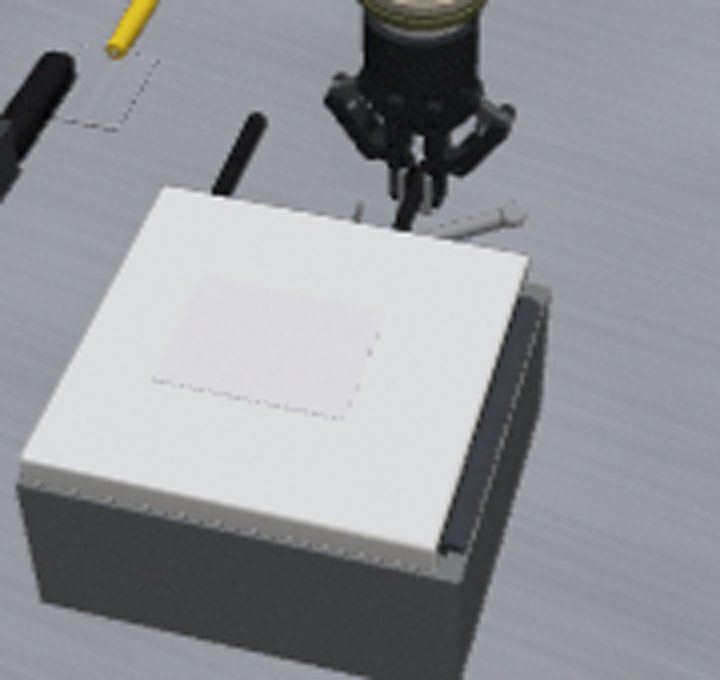

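The rod is pinched and raised, with its tip at pixel (269,194). Next I release it and go to the hood handle.

```bash
python3 -m handwheel '[[0,0,0,0],[0,0,0,0],[0,0,0,0],[0,0,0,0],[0,0,-0.03,0],[0,0,-0.04,0],[0,0,-0.035,0],[-0.006,-0.04,0,0],[-0.006,-0.04,0,0],[-0.006,-0.04,0,0]]' 0.0854 40
python3 - <<'E'
from h import *
c,d=ray('scene',[[268.7,193.7]]);n=np.r_[R2[:,0],0];p0=np.r_[O+R2@[-138,0],0]
X=c+d[0]*((p0-c)@n)/(d[0]@n);l=(X[:2]-O)@R2;print('tip',l,X[2],'angle',np.arctan2(X[2]-35,l[1]+85),np.hypot(X[2]-35,l[1]+85))
st((-185,-94,113))
E
```

```text
time: 5.35
tool_pos: [597.5, -151.6, 196.5]
tcp_rot: [-180.0, 0.1, -170.1]
ft_force: [-0.1, 0.1, 0.4]
finger_gap: 85.5
grip_force: 0.0
tip [-138.          109.24615631] 161.1571652839159 angle 0.5760029601629996 231.61865122505216
t 5.35 local TCP [-185.6  -89.7] z 196.5 rot [-1.7997e+02  8.0000e-02 -1.7005e+02] F [-0.1  0.1  0.4] gap 85.5 grip 0.0
shift tool x,y,z mm: [-0.6 -4.3 83.5]
```

```bash
python3 -m handwheel '[[0,-0.004,0.028,0],[0,0,0.03,0],[0,0,0.025,0],[0,0,0,0]]'
python3 -m handwheel '[[0,0,0,0],[0,0,0,0],[0,0,0,0],[0,0,0,0],[0,0,0,0],[0,0,0,0]]' 0 60
python3 -c "
from h import *
st()
for k in range(8):
    a=.0545+.15*k;b=a+.15
    print(k,(220.3*(np.cos(a)-np.cos(b))/5).round(2),(-220.3*(np.sin(b)-np.sin(a))/5).round(2))"
```

```text
time: 5.75
tool_pos: [594.4, -153.6, 107.8]
tcp_rot: [179.8, -0.4, -170.1]
ft_force: [-0.9, -0.1, -1.1]
finger_gap: 85.4
grip_force: 0.0
time: 6.35
tool_pos: [597.9, -154.5, 113.7]
tcp_rot: [180.0, 0.1, -170.1]
ft_force: [-1.1, 2.3, 5.8]
finger_gap: 12.0
grip_force: 58.4
t 6.35 local TCP [-185.7  -92.6] z 113.7 rot [ 1.8000e+02  7.0000e-02 -1.7013e+02] F [-1.1  2.3  5.8] gap 12.0 grip 58.4
0 0.85 -6.55
1 1.82 -6.35
2 2.75 -6.0
3 3.62 -5.52
4 4.4 -4.92
5 5.09 -4.21
6 5.66 -3.4
7 6.1 -2.52
```

Well centred. Now I raise the hood along the arc.

```bash
python3 -m handwheel '[[0,0.0008,-0.0065,0],[0,0.0008,-0.0065,0],[0,0.0008,-0.0065,0],[0,0.0009,-0.0066,0],[0,0.0009,-0.0066,0],[0,0.0018,-0.0064,0],[0,0.0018,-0.0064,0],[0,0.0018,-0.0063,0],[0,0.0018,-0.0063,0],[0,0.0018,-0.0063,0]]'
python3 -m handwheel '[[0,0.0027,-0.006,0],[0,0.0027,-0.006,0],[0,0.0027,-0.006,0],[0,0.0028,-0.006,0],[0,0.0028,-0.006,0],[0,0.0036,-0.0055,0],[0,0.0036,-0.0055,0],[0,0.0036,-0.0055,0],[0,0.0036,-0.0055,0],[0,0.0037,-0.0056,0]]'
python3 -c "
from h import *
st()"
```

```text
time: 7.35
tool_pos: [595.6, -142.8, 175.7]
tcp_rot: [-179.9, 0.0, -170.2]
ft_force: [8.5, -4.7, -11.8]
finger_gap: 12.1
grip_force: 58.4
time: 8.35
tool_pos: [590.5, -113.6, 234.5]
tcp_rot: [-179.7, 0.1, -170.3]
ft_force: [8.3, -13.3, -7.6]
finger_gap: 11.9
grip_force: 58.4
t 8.35 local TCP [-186.  -51.] z 234.5 rot [-1.7970e+02  7.0000e-02 -1.7026e+02] F [  8.3 -13.3  -7.6] gap 11.9 grip 58.4
```

```bash
python3 -m handwheel '[[0,0.0044,-0.0049,0],[0,0.0044,-0.0049,0],[0,0.0044,-0.0049,0],[0,0.0044,-0.0049,0],[0,0.0044,-0.0049,0],[0,0.0051,-0.0042,0],[0,0.0051,-0.0042,0],[0,0.0051,-0.0042,0],[0,0.0051,-0.0042,0],[0,0.0051,-0.0042,0]]'
python3 -m handwheel '[[0,0.0056,-0.0034,0],[0,0.0057,-0.0034,0],[0,0.0057,-0.0034,0],[0,0.0057,-0.0034,0],[0,0.0057,-0.0034,0],[0,0.0061,-0.0025,0],[0,0.0061,-0.0025,0],[0,0.0061,-0.0025,0],[0,0.0058,-0.0023,0],[0,0,0,0]]'
python3 -c "
from h import *
st()
s=r.sense()['tool_pos'];l=(s[:2]-O)@R2
print(np.arctan2(s[2]+18.7-120,125-l[1])-.0545)"
```

```text
time: 9.35
tool_pos: [582.7, -69.1, 282.4]
tcp_rot: [-179.4, 0.2, -170.4]
ft_force: [2.4, -20.9, 3.8]
finger_gap: 11.6
grip_force: 58.4
time: 10.35
tool_pos: [573.7, -16.2, 313.2]
tcp_rot: [-179.5, 0.4, -170.3]
ft_force: [-10.3, -15.8, 26.4]
finger_gap: 11.8
grip_force: 62.4
t 10.35 local TCP [-185.8   47.8] z 313.2 rot [-179.49    0.38 -170.35] F [-10.3 -15.8  26.4] gap 11.8 grip 62.4
1.166990797838304
```

Hood at about 1.17. I let go, back out past the bar's end, drop down, and take the rod handle between the open fingers.

```bash
python3 -m handwheel '[[0,0,0,0],[0,0,0,0],[0,0,0,0],[0,0,-0.025,0],[0,0,-0.025,0],[0.04,-0.006,0,0],[0.039,-0.02,0,0],[0,-0.03,0.01,0],[0,0,0.035,0],[0,0,0.04,0]]' 0.0854 40
python3 -m handwheel '[[0,0,0.04,0],[0,0,0.04,0],[0,0,0.04,0],[0,0,0.035,0],[0,0,0.025,0],[0,0,0.02,0],[0,0,0,0]]'
python3 - <<'E'
from h import *
st((-225,-8,74)); cam('scene','s2',(140,100,320,270),4)
E
```

```text
time: 11.35
tool_pos: [504.9, -81.5, 272.0]
tcp_rot: [-179.9, 0.2, -170.2]
ft_force: [0.7, 0.3, -0.5]
finger_gap: 85.5
grip_force: 0.0
time: 12.05
tool_pos: [501.1, -79.6, 67.7]
tcp_rot: [179.8, -0.4, -170.1]
ft_force: [-1.1, 0.3, -0.3]
finger_gap: 85.4
grip_force: 0.0
t 12.05 local TCP [-268.2   -2.2] z 67.7 rot [ 179.82   -0.39 -170.12] F [-1.1  0.3 -0.3] gap 85.4 grip 0.0
shift tool x,y,z mm: [-43.2  -5.8  -6.3]
```

View pics/s2.png

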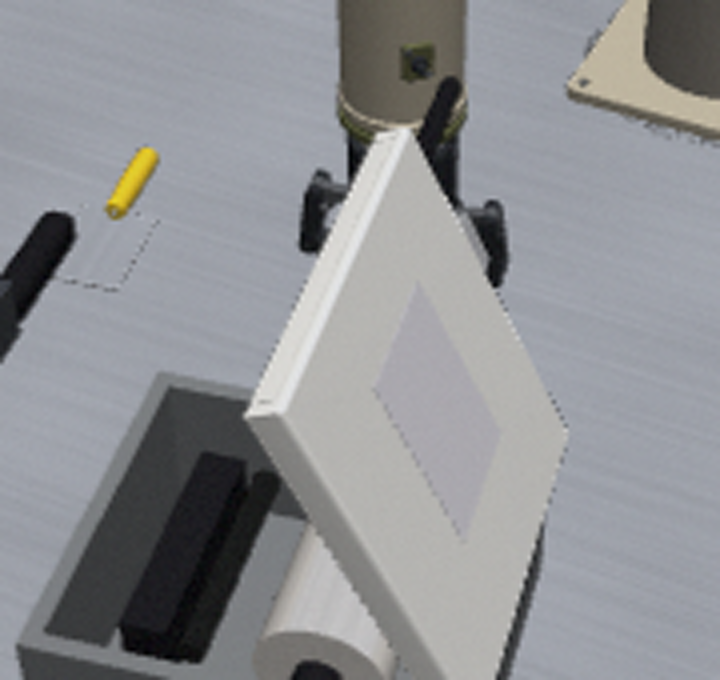

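The hood stays open and the gripper is clear of its bar. I move in over the rod handle's end and push it up along its arc.

```bash
python3 -m handwheel '[[-0.022,-0.004,-0.006,0],[-0.021,-0.003,0,0],[0,-0.005,0,0],[0,-0.003,-0.0042,0],[0,-0.0031,-0.0042,0],[0,-0.0031,-0.0042,0],[0,-0.0035,-0.0038,0],[0,-0.0036,-0.0038,0],[0,-0.0036,-0.0038,0],[0,0,0,0]]'
python3 - <<'E'
from h import *
st()
E
```

```text
time: 13.1
tool_pos: [554.3, -104.1, 105.2]
tcp_rot: [-180.0, 0.3, -170.1]
ft_force: [0.4, 4.6, 3.0]
finger_gap: 85.7
grip_force: 2.1
t 13.1 local TCP [-220.   -35.5] z 105.2 rot [-179.99    0.27 -170.11] F [0.4 4.6 3. ] gap 85.7 grip 2.1
```

```bash
python3 -m handwheel '[[0,-0.0034,-0.0029,0],[0,-0.0034,-0.0029,0],[0,-0.0034,-0.0029,0],[0,-0.0037,-0.0023,0],[0,-0.0037,-0.0023,0],[0,-0.0037,-0.0023,0],[0,0,0,0]]'
python3 - <<'E'
from h import *
st(); cam('scene','s3',(140,100,320,270),4)
E
```

```text
time: 13.8
tool_pos: [556.0, -125.2, 117.6]
tcp_rot: [179.9, 0.0, -170.2]
ft_force: [1.6, 8.0, 4.1]
finger_gap: 85.2
grip_force: 3.8
t 13.8 local TCP [-221.9  -56.6] z 117.6 rot [ 1.7991e+02  3.0000e-02 -1.7016e+02] F [1.6 8.  4.1] gap 85.2 grip 3.8
```

View pics/s3.png

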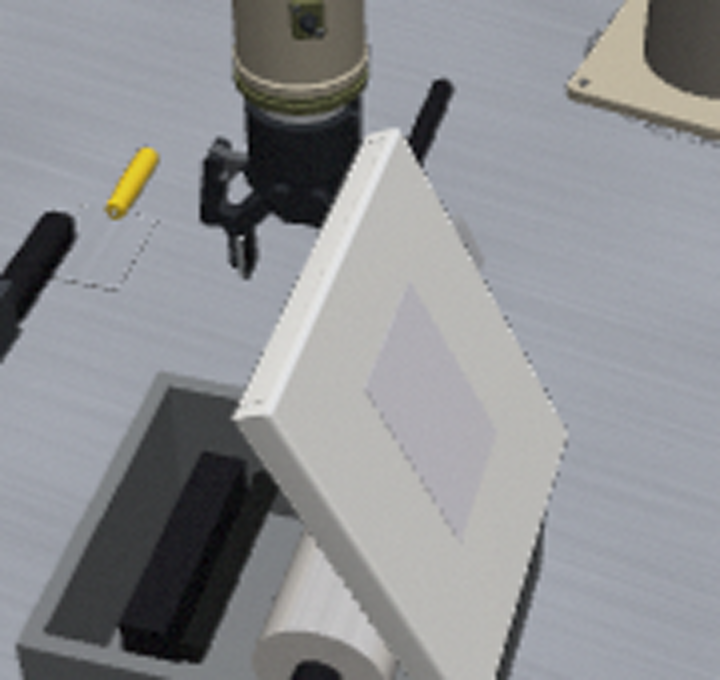

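The bar's end is at pixel (251,121). From that I'll estimate the hood angle, after letting it sink a little so the tip sits behind the long wall before I press.

```bash
python3 -m handwheel '[[0,0,0,0],[0,0,0,0],[0,0,0,0],[0,0,0,0],[0,0,0,0],[0,0,0,0],[0,0,0,0],[0,0,0,0],[0,0,0,0],[0,0,0,0]]'
python3 - <<'E'
from h import *
def hood(uv):
    c,d=ray('scene',[uv]);n=np.r_[R2[:,0],0];p0=np.r_[O+R2@[-215,0],0]
    X=c+d[0]*((p0-c)@n)/(d[0]@n);l=(X[:2]-O)@R2
    return np.arctan2(X[2]-120,125-l[1])-.0545,np.hypot(X[2]-120,125-l[1])
print(hood((250.8,121.3)))
print('s2',hood((140+452/4,100+83/4)))
cam('scene','s4',(140,100,320,270),4)
a=np.load('pics/s3.npy').astype(int);b=np.load('pics/s4.npy').astype(int)
def end(im):
    m=(im[100:145,240:262].max(2)<45).astype(np.uint8);ys,xs=np.nonzero(m)
    i=ys.argmin();return xs[ys<=ys.min()+2].mean()+240,ys.min()+100+1
for im in(a,b): e=end(im);print(e,hood(e))
st()
E
```

```text
time: 14.85
tool_pos: [556.0, -125.2, 117.7]
tcp_rot: [179.9, 0.0, -170.1]
ft_force: [0.9, 6.9, 2.7]
finger_gap: 85.2
grip_force: 3.5
(np.float64(1.110867387019855), np.float64(218.83806911732867))
s2 (np.float64(1.1392602808650412), np.float64(219.2752332416396))
(np.float64(249.72727272727272), np.int64(121)) (np.float64(1.100002273364172), np.float64(220.26607737606548))
(np.float64(249.72727272727272), np.int64(121)) (np.float64(1.100002273364172), np.float64(220.26607737606548))
t 14.9 local TCP [-221.9  -56.6] z 117.6 rot [ 1.7994e+02  2.0000e-02 -1.7014e+02] F [1.3 6.6 3.6] gap 85.3 grip 3.5
```

```bash
python3 -m handwheel '[[0,0,0,0],[0,0,0,0],[0,0,0,0],[0,0,0,0],[0,0,0,0],[0,0,0,0],[0,0,0,0],[0,0,0,0],[0,0,0,0],[0,0,0,0]]'
python3 -m handwheel '[[0,0,0,0],[0,0,0,0],[0,0,0,0],[0,0,0,0],[0,0,0,0],[0,0,0,0],[0,0,0,0],[0,-0.001,-0.0005,0],[0,-0.001,-0.0005,0],[0,0,0,0]]'
python3 -c "
from h import *
st()"
```

```text
time: 15.9
tool_pos: [556.0, -125.2, 117.6]
tcp_rot: [179.9, 0.0, -170.1]
ft_force: [1.1, 7.6, 3.8]
finger_gap: 85.5
grip_force: 3.5
time: 16.9
tool_pos: [556.0, -125.5, 117.7]
tcp_rot: [179.8, -0.0, -170.1]
ft_force: [3.4, 13.4, -0.1]
finger_gap: 85.3
grip_force: 6.9
t 16.9 local TCP [-222.   -56.8] z 117.7 rot [ 1.7976e+02 -1.0000e-02 -1.7012e+02] F [ 3.4 13.4 -0.1] gap 85.3 grip 6.9
```

Blocked by the outer wall, at 13 N. I hold lightly while the hood sinks.

```bash
for i in 1; do :; done
python3 -m handwheel '[[0,0.001,0,0],[0,0,0,0],[0,0,0,0],[0,0,0,0],[0,0,0,0],[0,0,0,0],[0,0,0,0],[0,0,0,0],[0,0,0,0],[0,0,0,0]]'
python3 -m handwheel '[[0,0,0,0],[0,0,0,0],[0,0,0,0],[0,0,0,0],[0,0,0,0],[0,0,0,0],[0,0,0,0],[0,0,0,0],[0,0,0,0],[0,0,0,0]]'
python3 -m handwheel '[[0,0,0,0],[0,0,0,0],[0,0,0,0],[0,0,0,0],[0,0,0,0],[0,0,0,0],[0,0,0,0],[0,0,0,0],[0,0,0,0],[0,0,0,0]]'
python3 -c "
from h import *
st();cam('scene','s5',(140,100,320,270),4)"
```

```text
time: 17.9
tool_pos: [556.0, -125.4, 117.8]
tcp_rot: [179.9, -0.0, -170.1]
ft_force: [4.2, 10.6, -1.8]
finger_gap: 85.6
grip_force: 4.8
time: 18.9
tool_pos: [555.9, -125.4, 117.8]
tcp_rot: [179.9, -0.0, -170.1]
ft_force: [3.3, 10.3, -0.6]
finger_gap: 85.7
grip_force: 4.8
time: 19.9
tool_pos: [556.0, -125.4, 117.8]
tcp_rot: [179.9, -0.0, -170.1]
ft_force: [2.7, 10.3, -1.4]
finger_gap: 85.4
grip_force: 4.8
t 19.9 local TCP [-222.   -56.7] z 117.8 rot [ 179.86   -0.   -170.13] F [ 2.7 10.3 -1.4] gap 85.4 grip 4.8
```

View pics/s5.png

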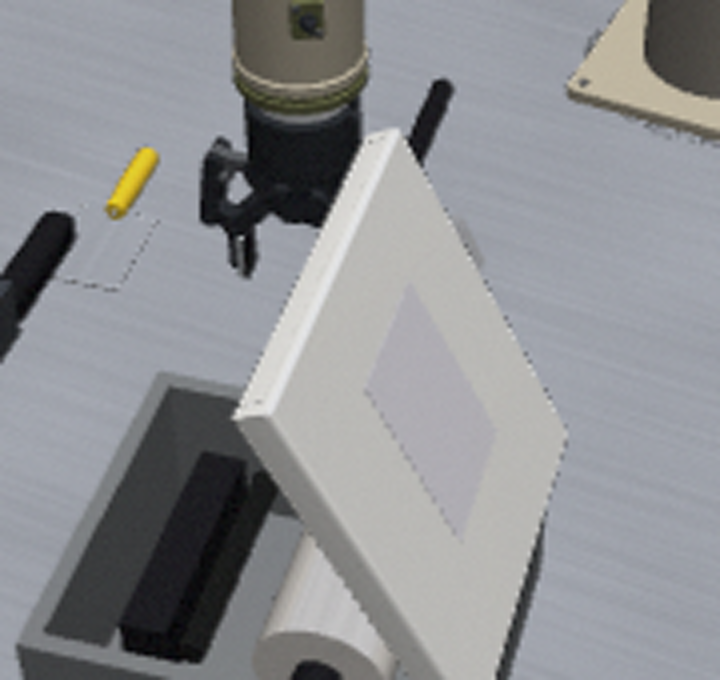

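The hood hasn't moved since s3 (bar end still near pixel (250,121)), so the tip under the outer wall is holding it up. I relax the push and see whether it starts sinking.

```bash
cat >> h.py <<'E'
def hood(uv):
    c,d=ray('scene',[uv]);n=np.r_[R2[:,0],0];p0=np.r_[O+R2@[-215,0],0]
    X=c+d[0]*((p0-c)@n)/(d[0]@n);l=(X[:2]-O)@R2
    return np.arctan2(X[2]-120,125-l[1])-.0545,np.hypot(X[2]-120,125-l[1])
E
python3 -m handwheel '[[0,0.004,0,0],[0,0.004,0,0],[0,0,0,0],[0,0,0,0],[0,0,0,0],[0,0,0,0],[0,0,0,0],[0,0,0,0],[0,0,0,0],[0,0,0,0]]'
python3 - <<'E'
from h import *
st();cam('scene','s6',(140,100,320,270),4)
a=[np.load(f'pics/s{i}.npy')[100:270,140:320].astype(int) for i in(3,5,6)]
print(abs(a[1]-a[0]).mean(),abs(a[2]-a[1]).mean())
p=[cv2.phaseCorrelate(a[i][90:140,60:120].mean(2).copy(),a[i+1][90:140,60:120].mean(2).copy()) for i in(0,1)];print(p)
E
```

```text
time: 20.95
tool_pos: [554.6, -118.9, 118.4]
tcp_rot: [-180.0, -0.0, -170.1]
ft_force: [-0.2, 0.2, 0.3]
finger_gap: 85.3
grip_force: 0.0
t 20.95 local TCP [-222.2  -50.1] z 118.4 rot [-180.     -0.   -170.15] F [-0.2  0.2  0.3] gap 85.3 grip 0.0
1.3825272331154683 3.7328649237472766
[((0.028344522550426632, 0.07817303402912401), 0.9847699190162084), ((-0.3244863825418065, -0.008159069732229796), 1.0043027659816581)]
```

Released, the hood sinks again, so only my push was holding it. I wait and keep tracking.

```bash
for k in 1 2; do :; done
python3 -m handwheel '[[0,0,0,0],[0,0,0,0],[0,0,0,0],[0,0,0,0],[0,0,0,0],[0,0,0,0],[0,0,0,0],[0,0,0,0],[0,0,0,0],[0,0,0,0]]' | head -1
python3 -m handwheel '[[0,0,0,0],[0,0,0,0],[0,0,0,0],[0,0,0,0],[0,0,0,0],[0,0,0,0],[0,0,0,0],[0,0,0,0],[0,0,0,0],[0,0,0,0]]' | head -1
python3 -m handwheel '[[0,0,0,0],[0,0,0,0],[0,0,0,0],[0,0,0,0],[0,0,0,0],[0,0,0,0],[0,0,0,0],[0,0,0,0],[0,0,0,0],[0,0,0,0]]' | head -1
python3 - <<'E'
from h import *
cam('scene','s7',(140,100,320,270),4)
for f in('s3','s6','s7'):
    im=np.load(f'pics/{f}.npy'); m=(im.max(2)<60).astype(np.uint8);k=np.zeros_like(m);k[105:150,235:258]=1
    ys,xs=np.nonzero(m*k); print(f,[(int(y),xs[ys==y].mean().round(1),len(xs[ys==y])) for y in range(118,134,2) if (ys==y).any()])
a=[np.load(f'pics/{f}.npy')[190:240,200:260].astype(float).mean(2) for f in('s3','s6','s7')]
print([cv2.phaseCorrelate(a[0].copy(),x.copy()) for x in a[1:]])
E
```

```text
time: 22.0
time: 23.0
time: 24.0
s3 [(120, np.float64(250.0), 3), (122, np.float64(250.0), 5), (124, np.float64(249.0), 5), (126, np.float64(248.0), 5), (128, np.float64(247.5), 6), (130, np.float64(246.5), 6), (132, np.float64(245.5), 6)]
s6 [(120, np.float64(249.5), 2), (122, np.float64(249.0), 5), (124, np.float64(248.5), 6), (126, np.float64(247.5), 6), (128, np.float64(246.5), 6), (130, np.float64(245.5), 6), (132, np.float64(244.5), 6)]
s7 [(122, np.float64(247.0), 5), (124, np.float64(246.0), 5), (126, np.float64(245.5), 6), (128, np.float64(244.5), 6), (130, np.float64(243.5), 6), (132, np.float64(242.5), 6)]
[((-0.27392035988660624, 0.070916646449394), 1.009691840187558), ((-0.2227396263945245, 0.6298474737045936), 0.6129720614412713)]
```

View pics/s7.png

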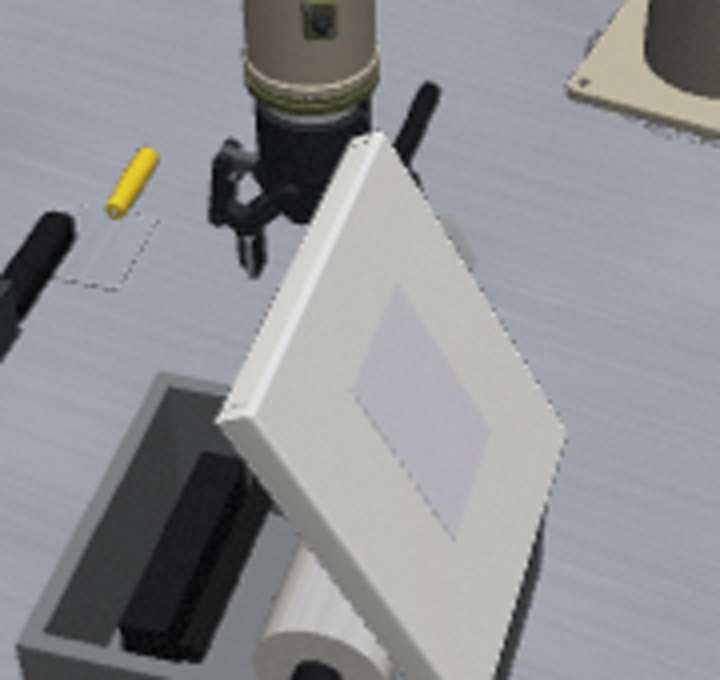

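The hood is sinking; its bar end is now at crop (433,85), so about 1.06 rad. I wait a bit, then nudge the rod to confirm it's against the wall.

```bash
python3 -m handwheel '[[0,0,0,0],[0,0,0,0],[0,0,0,0],[0,0,0,0],[0,0,0,0],[0,0,0,0],[0,0,0,0],[0,0,0,0],[0,0,0,0],[0,0,0,0]]' | head -1
python3 -m handwheel '[[0,0,0,0],[0,0,0,0],[0,0,0,0],[0,0,0,0],[0,-0.002,0,0],[0,-0.002,0,0],[0,-0.001,0,0],[0,-0.001,0,0],[0,0,0,0]]'
python3 - <<'E'
from h import *
st();cam('scene','s8',(140,100,320,270),4)
print(hood((140+433/4,100+85/4)))
im=np.load('pics/s8.npy'); m=(im.max(2)<60)
print([(y,np.nonzero(m[y,230:257])[0].mean()+230) for y in(122,124,126,128,130)])
E
```

```text
time: 25.05
time: 25.95
tool_pos: [555.6, -124.4, 118.4]
tcp_rot: [180.0, -0.0, -170.1]
ft_force: [-0.4, 2.0, 1.2]
finger_gap: 85.3
grip_force: 1.4
t 25.95 local TCP [-222.2  -55.7] z 118.4 rot [ 179.96   -0.   -170.14] F [-0.4  2.   1.2] gap 85.3 grip 1.4
(np.float64(1.0815755617180298), np.float64(220.44783676494563))
[(122, np.float64(244.5)), (124, np.float64(244.5)), (126, np.float64(244.0)), (128, np.float64(242.5)), (130, np.float64(241.5))]
```

The rod is still where it was left. I back off and let the hood sink on.

```bash
python3 -m handwheel '[[0,0.005,0,0],[0,0,0,0],[0,0,0,0],[0,0,0,0],[0,0,0,0],[0,0,0,0],[0,0,0,0],[0,0,0,0],[0,0,0,0],[0,0,0,0]]' | head -1
python3 -m handwheel '[[0,0,0,0],[0,0,0,0],[0,0,0,0],[0,0,0,0],[0,0,0,0],[0,0,0,0],[0,0,0,0],[0,0,0,0],[0,0,0,0],[0,0,0,0]]' | head -1
python3 -m handwheel '[[0,0,0,0],[0,0,0,0],[0,0,0,0],[0,-0.002,0,0],[0,-0.002,0,0],[0,-0.001,0,0],[0,-0.001,0,0],[0,0,0,0]]'
python3 - <<'E'
from h import *
st();cam('scene','s9',(140,100,320,270),4)
im=np.load('pics/s9.npy'); m=(im.max(2)<60)
print([(y,np.nonzero(m[y,225:254])[0].mean()+225) for y in(120,122,124,126,128,130,132)])
E
```

```text
time: 27.0
time: 28.0
time: 28.8
tool_pos: [555.6, -124.4, 118.3]
tcp_rot: [179.9, -0.0, -170.1]
ft_force: [-1.1, 7.4, 3.6]
finger_gap: 85.5
grip_force: 3.7
t 28.8 local TCP [-222.2  -55.7] z 118.3 rot [ 1.7985e+02 -2.0000e-02 -1.7012e+02] F [-1.1  7.4  3.6] gap 85.5 grip 3.7
[(120, np.float64(nan)), (122, np.float64(241.0)), (124, np.float64(235.0)), (126, np.float64(236.33333333333334)), (128, np.float64(233.8181818181818)), (130, np.float64(233.27272727272728)), (132, np.float64(232.72727272727272))]<stdin>:4: RuntimeWarning: Mean of empty slice.
  ret = ret.dtype.type(ret / rcount)
```

Still in place, with the hood around 1.0. Now I withdraw along the bar, clear of everything, and let the hood settle.

```bash
python3 -m handwheel '[[0,0.005,0,0],[0.03,0,0,0],[0.04,0,0,0],[0.04,0,0,0],[0,0,0,0],[0,0,0,0],[0,0,0,0],[0,0,0,0],[0,0,0,0],[0,0,0,0]]' | head -1
python3 -m handwheel '[[0,0,0,0],[0,0,0,0],[0,0,0,0],[0,0,0,0],[0,0,0,0],[0,0,0,0],[0,0,0,0],[0,0,0,0],[0,0,0,0],[0,0,0,0]]' | head -1
python3 -m handwheel '[[0,0,0,0],[0,0,0,0],[0,0,0,0],[0,0,0,0],[0,0,0,0],[0,0,0,0],[0,0,0,0],[0,0,0,0],[0,0,0,0],[0,0,0,0]]' | head -1
python3 -c "
from h import *
cam('scene','s10')"
python3 -m handwheel '[[0,0,0,0],[0,0,0,0],[0,0,0,0],[0,0,0,0],[0,0,0,0],[0,0,0,0],[0,0,0,0],[0,0,0,0],[0,0,0,0],[0,0,0,0]]' | head -1
python3 -m handwheel '[[0,0,0,0],[0,0,0,0],[0,0,0,0],[0,0,0,0],[0,0,0,0],[0,0,0,0],[0,0,0,0],[0,0,0,0],[0,0,0,0],[0,0,0,0]]' | head -1
python3 -c "
from h import *
cam('scene','s11',(140,100,320,270),4);cam('top','t11')
a=np.load('pics/s10.npy').astype(int)[100:270,140:320];b=np.load('pics/s11.npy').astype(int)[100:270,140:320]
print(abs(a-b).mean())"
```

```text
time: 29.85
time: 30.85
time: 31.85
time: 32.9
time: 33.9
4.585424836601307
```

View pics/s11.png

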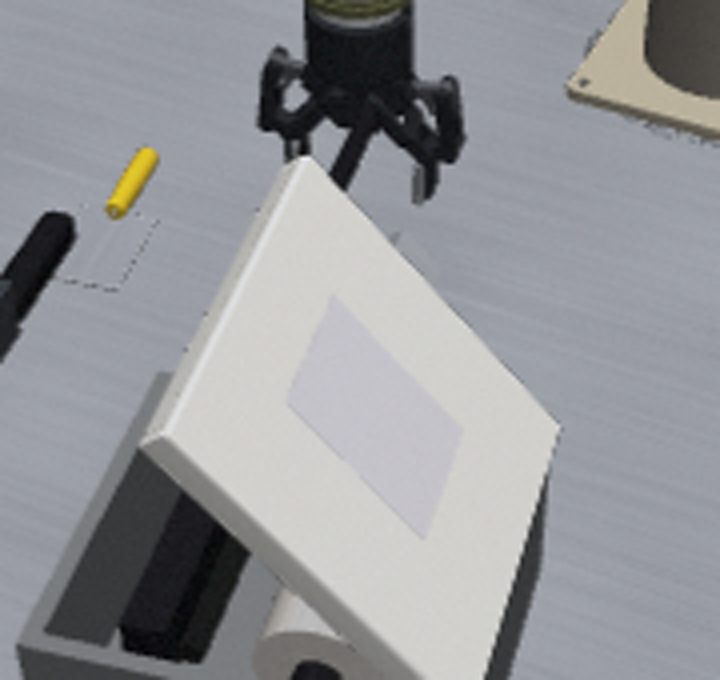

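The hood has sunk to about 0.9. I wait for it to stop.

```bash
python3 -m handwheel '[[0,0,0,0],[0,0,0,0],[0,0,0,0],[0,0,0,0],[0,0,0,0],[0,0,0,0],[0,0,0,0],[0,0,0,0],[0,0,0,0],[0,0,0,0]]' | head -1
python3 -m handwheel '[[0,0,0,0],[0,0,0,0],[0,0,0,0],[0,0,0,0],[0,0,0,0],[0,0,0,0],[0,0,0,0],[0,0,0,0],[0,0,0,0],[0,0,0,0]]' | head -1
python3 -c "
from h import *
cam('scene','s12')"
python3 -m handwheel '[[0,0,0,0],[0,0,0,0],[0,0,0,0],[0,0,0,0],[0,0,0,0],[0,0,0,0],[0,0,0,0],[0,0,0,0],[0,0,0,0],[0,0,0,0]]' | head -1
python3 - <<'E'
from h import *
cam('scene','s13',(140,100,320,270),4)
L=[np.load(f'pics/{f}.npy').astype(int)[100:270,140:320] for f in('s10','s11','s12','s13')]
print([abs(L[i+1]-L[i]).mean().round(2) for i in range(3)])
# hood free top corners -> angle: predicted front right-edge corner at y=125-250cos, z=120+250 sin (+28 thickness)
for th in(.75,.8,.85,.9,.95):
    y0,z0=-250,20
    l=[-120,125+y0*np.cos(th)+z0*np.sin(th)];X=np.r_[O+R2@l,120-y0*np.sin(th)+z0*np.cos(th)]
    print(th,proj('scene',X))
st()
E
```

```text
time: 35.0
time: 36.0
time: 37.05
[np.float64(4.59), np.float64(1.24), np.float64(1.22)]
0.75 [[207.14834791 143.72177413]]
0.8 [[210.76831574 141.68286751]]
0.85 [[214.60271576 139.80861418]]
0.9 [[218.6430163  138.10814167]]
0.95 [[222.87952834 136.59014824]]
t 37.1 local TCP [-332.2  -52.1] z 118.4 rot [-180.      0.   -170.15] F [-0.1  0.5  0.5] gap 85.2 grip 0.0
```

View pics/s13.png

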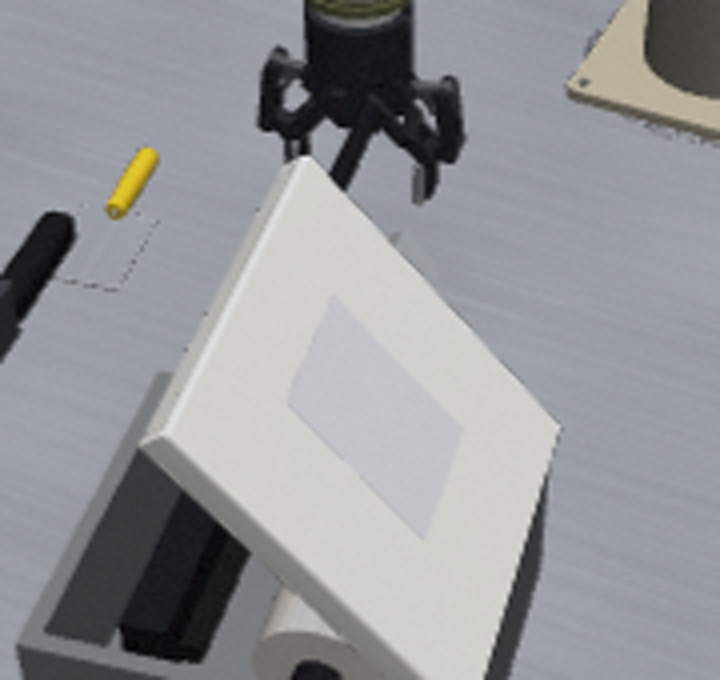

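It has stopped. The front right corner is at pixel (216.5,139.3), which gives about 0.87. I'll check for bias using the shut-hood picture before handing in.

```bash
python3 - <<'E'
from h import *
def P(x,y0,z0,th):
    return proj('scene',np.r_[O+R2@[x,125+y0*np.cos(th)+z0*np.sin(th)],120-y0*np.sin(th)+z0*np.cos(th)])[0].round(1)
for z0 in(16,20,24,28):
    print(z0,'shut FR,BR,FL',P(-120,-250,z0,0),P(120,-250,z0,0),P(-120,0,z0,0),'| now FR,BR,FL',*[(t,P(-120,-250,z0,t),P(120,-250,z0,t),P(-120,0,z0,t)) for t in(.85,.88)])
print('seen shut FR (181.5,186.8) BR (145.5,255.2) FL (271.8,204)  now FR(216.5,139.3) BR (181,209.3) FL(280,207)')
E
```

```text
16 shut FR,BR,FL [181.3 188.4] [144.9 257. ] [272.6 206.5] | now FR,BR,FL (0.85, array([213.4, 140.5]), array([177.2, 211. ]), array([277.1, 208.9])) (0.88, array([215.8, 139.4]), array([179.8, 210. ]), array([277.2, 209. ]))
20 shut FR,BR,FL [181.2 187.3] [144.7 256. ] [272.7 205.4] | now FR,BR,FL (0.85, array([214.6, 139.8]), array([178.5, 210.4]), array([278.3, 208.4])) (0.88, array([217. , 138.8]), array([181.1, 209.5]), array([278.4, 208.5]))
24 shut FR,BR,FL [181.  186.3] [144.5 254.9] [272.8 204.3] | now FR,BR,FL (0.85, array([215.8, 139.1]), array([179.8, 209.8]), array([279.5, 207.9])) (0.88, array([218.2, 138.1]), array([182.5, 208.9]), array([279.6, 208.1]))
28 shut FR,BR,FL [180.9 185.2] [144.2 253.8] [272.9 203.2] | now FR,BR,FL (0.85, array([217. , 138.5]), array([181.1, 209.1]), array([280.7, 207.4])) (0.88, array([219.4, 137.5]), array([183.8, 208.3]), array([280.8, 207.6]))
seen shut FR (181.5,186.8) BR (145.5,255.2) FL (271.8,204)  now FR(216.5,139.3) BR (181,209.3) FL(280,207)
```

With the hood's top at about 24 mm above the hinge, the corner matches an angle of roughly 0.855 rad. That is the propped position, and the hood is at rest.

```bash
python3 -c "
from bench import r
print(r.hand_in())"
```

```text
the job is handed in; nothing more can be done
None
```

I handed the job in with the hood at rest on the prop rod at about 0.855 rad by camera and the gripper clear of both; I inferred the tip is home from that angle (0.85 expected), the carton and label roll were not re-checked at the end, and hand-in returned no verdict.

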